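# Sweep the dust caps off the breadboard

## Task

Clear the raised breadboard: with closed fingers, push the three black dust caps across it and over its edge so that all three drop into the open catch tray standing alongside. Only sweep them, do not pick them up or lift them, and leave the objective lens standing on the board, the oil bottle and the screwdriver where they are.

Things in the scene. Friction and masses are not known exactly. Their poses are not given: they have to be found in the camera images.
- board: aluminium optical breadboard with a grid of dark holes (drawn only, the top is smooth), fixed, raised on four posts. 250 mm along its own x, 240 mm along its own y, top surface 50 mm above the bench; no rim. Origin: under its centre, at bench height; z up, turned up to 15 degrees. Its two y edges (own y = +120 and -120 mm) are flanked by the open tray on one side and the closed slide case on the other; which is on which side varies
- tray: open grey plastic catch tray, fixed on the bench with its long side 3 mm from one of the breadboard's y edges: 250 mm (own x) by 130 mm (own y) by 43 mm high, walls and floor 3 mm, so its rim lies 7 mm below the board's top; a cap pushed over that edge drops into it. Axes parallel to the breadboard's. Origin: centre of its underside, 188 mm from the breadboard's origin along the board's y or -y
- slide_case: closed plain white slide case with a flat lid and steel latches, 204 x 104 x 42 mm, fixed on the bench beside the breadboard's other y edge. Origin: centre of its underside
- cap1: black round dust cap for an objective, a solid-looking disc 28 mm in diameter and 12 mm tall (about 15 g), lying flat and loose on the breadboard, at least 40 mm (centre to centre, across the sweeping direction) from its neighbours. It slides when pushed and can be pushed from any side. Origin: centre of its underside (50 mm above the bench while on the board)
- cap2: black round dust cap for an objective, a solid-looking disc 28 mm in diameter and 12 mm tall (about 15 g), lying flat and loose on the breadboard, at least 40 mm (centre to centre, across the sweeping direction) from its neighbours. It slides when pushed and can be pushed from any side. Origin: centre of its underside (50 mm above the bench while on the board)
- cap3: black round dust cap for an objective, a solid-looking disc 28 mm in diameter and 12 mm tall (about 15 g), lying flat and loose on the breadboard, at least 40 mm (centre to centre, across the sweeping direction) from its neighbours. It slides when pushed and can be pushed from any side. Origin: centre of its underside (50 mm above the bench while on the board)
- objective: steel microscope objective standing loose on the breadboard among the caps, to be left alone: 35 mm in diameter, 48 mm tall, 150 g. Origin: centre of its underside
- oil_bottle: small amber bottle with a black cap, 28 mm in diameter, 60 mm tall, standing loose on the bench 35 to 55 mm (to its centre) beyond the board's edge that lies away from the robot (own +x). Origin: centre of its underside
- driver: screwdriver with black handle, 150 mm long, lying loose on the bench beyond the same far edge, parallel to that edge. Origin: at mid-length, on its underside

How it is judged:
At the end, for the whole second after the job is handed in: All three caps lie at rest (under 20 mm/s) inside the catch tray, origins within its outline and lower than 40 mm above its underside; the objective, oil bottle and screwdriver are within 15 mm of where they started, and the objective and bottle stand upright (within 0.2 rad) (x of cap1 in the frame of tray between -0.125 and 0.125 m and y of cap1 in the frame of tray between -0.065 and 0.065 m and z of each of cap1, cap2, cap3 in the frame of tray below 0.04 m and linear speed of each of cap1, cap2, cap3 below 0.02 m/s and x of cap2 in the frame of tray between -0.125 and 0.125 m and y of cap2 in the frame of tray between -0.065 and 0.065 m and x of cap3 in the frame of tray between -0.125 and 0.125 m and y of cap3 in the frame of tray between -0.065 and 0.065 m and distance of each of objective, oil_bottle, driver from where it was at the start of the episode below 0.015 m and angle between each of objective, oil_bottle's own z axis and vertical below 0.2 rad); the robot touches nothing.
It fails at once if a dust cap is lifted more than 15 mm off the breadboard instead of being swept (z of any of cap1, cap2, cap3 in the frame of board above 0.065 m).
It fails at once if the objective lens is shoved more than 15 mm from its place or tipped (distance of objective from where it was at the start of the episode above 0.015 m or angle between objective's own z axis and vertical above 0.3 rad).
It fails at once if the oil bottle is shoved more than 15 mm from its place or tipped (distance of oil_bottle from where it was at the start of the episode above 0.015 m or angle between oil_bottle's own z axis and vertical above 0.3 rad).
It fails at once if the screwdriver is shoved more than 15 mm from its place (distance of driver from where it was at the start of the episode above 0.015 m).
It also fails if it takes over 51 s, if anything falls off the work surface, if the arm or the gripper's body presses on something with over 40 N, if the wrist force passes 120 N, or if a joint passes its speed limit or range.

## Robot

A 6-joint arm with a two-finger parallel gripper is mounted at the origin on the work surface. World frame = base frame: x ahead of the robot, y to its left, z up, the work surface at z = 0. Lengths are in m, angles in rad, forces in N, time in s.
With the tool pointing down it reaches from about 0.4 to 0.825 m from the base axis. Payload 7 kg.
Tool frame: the origin (TCP) lies at the very end of the fingers, on their centre line; the grasp point (between the pads) lies 19 mm behind it (grip_depth is the distance from the TCP to the grasp point, in m); z points along the fingers, y is the line along which they close (so a half turn about z gives the same grasp; the last joint's range is limited). The gripper opens to 88 mm and grips with 3 to 60 N. Pads are 19 mm wide; open, the fingers measure 130 mm over their backs; the gripper's body (78 mm by 193 mm) begins 47 mm behind the grasp point.
Start: joints at [1.5, 0.359, 0.012, 0, -1.224, -0.288], TCP at [0.237, 0.632, 0.227] pointing down, gripper open.
Joint ranges: [-3.07, 3.07], [-1.43, 2.12], [-1.02, 1.25], [-3.03, 1.67], [-3.05, -0], [-3.03, 3.03]. Speed limits (rad/s): [2.39, 2.39, 3.01, 3.14, 3.14, 3.14].

## Interface

Orientations are given as a unit quaternion [w, x, y, z].
In Python, from plant import * gives the robot as it stands.
- The arm moves only by the tool arm_command, never from a script. Its argument "steps" is a list of rows, each an object with "delta_pos": the shift along the tool's x, y, z in m, a list of three; "angular": the turn, a rotation vector about the tool's x, y, z in rad, a list of three; "fingers": the opening in per cent of the stroke, from 0 (shut) to 100 (fully open). In form: [{"delta_pos": [x, y, z], "angular": [rx, ry, rz], "fingers": fingers}, ...]. A call has 1 to 12 rows; each row shifts and turns the commanded pose from where the row before left it, along the tool's axes as they then stand; what a row does not reach is not made up. A row lasts 1/10 s, in which the tool goes at most 50 mm and 8.59 degrees, less where a joint would pass 70% of its speed; a pose out of reach is approached as far as the arm can. A call with a gripper value outside its range is refused whole. The fingers move at their own pace and stop on an object; the grip force is fixed at half the most. Time passes only in rows, so rows that do not move let the fingers close. It gives the time, the measured TCP pose, the force, the opening and the grip force at its end, in the units of the state.
- observe(): the state, without advancing time (a new reading comes with each control period).
- grab_frame(name): name is "scene" or "top"; returns the picture (384x512x3 uint8, red, green, blue); there is no depth.
- calibration(name): a dict with "intrinsics" (3x3 intrinsics, pixels), "k1" (the pictures are not rectified: a ray, as slopes to the right and down, at radius r is drawn at 1 + k1 r^2 times it, then the intrinsics apply), "R" (3x3) and "t" (3): a world point X has camera coordinates R X + t. Camera axes: x right, y down, z forward; pixel columns grow to the right and rows downward; lengths in m; the calibration is good to about 2 mm. A picture is of the moment at which its call begins. calibration takes no time and is no camera call.
- job_done(): hands the job in; it is judged then, once.
The state is a dict: "t": time; "qpos": joint angles; "joint_velocities": joint speeds; "joint_torque": joint torques, N m; "position": TCP position; "orientation": TCP orientation; "ft_force": force on the tool from outside, world axes, zero at the start; "torque": the same for the moment, N m; "opening": finger opening in m; "grip_force": force on a finger pad.
Only numpy, scipy, OpenCV 4.12 (cv2) and the standard library are available. Lean on these libraries where they do the work, as an engineer would, in place of code of your own. Each camera call takes 0.05 s, during which the arm holds its last target. There are 200 camera calls.

## Working session

There is one attempt and no reset: what is moved stays moved. The work goes in short steps, Python scripts to look and compute and a tool call to move; the robot and the scene stay as the last step left them, time stands still between calls to the robot, and variables do not carry over. Pictures are saved under pics/ and viewed, at most 10 in all, crops included, and the job is handed in when it is done.

Besides the shell and the picture viewer there is one more tool, called after "Emit:" as name([rows], argument=value, ...), one row to a line, values as JSON. arm_command: Moves the arm, as the interface text tells. Its arguments: {"type":"object","properties":{"steps":{"type":"array","items":{"type":"object","properties":{"delta_pos":{"type":"array","items":{"type":"number"}},"angular":{"type":"array","items":{"type":"number"}},"fingers":{"type":"number"}}}}},"required":["steps"]}

```bash
ls; mkdir -p pics
python3 - <<'E'
from plant import *
import cv2
for n in("scene","top"):
    cv2.imwrite(f"pics/{n}0.png",grab_frame(n)[:,:,::-1]); c=calibration(n); print(n,c)
s=observe(); print(s)
E
```

```text
pics
scene {'intrinsics': array([[477.01461003,   0.        , 246.35270034],
       [  0.        , 477.01461003, 192.67419923],
       [  0.        ,   0.        ,   1.        ]]), 'k1': -0.09406462233849161, 'R': array([[ 0.7252139 ,  0.68846919,  0.00865939],
       [ 0.51416662, -0.53315823, -0.67184446],
       [-0.45792739,  0.49168331, -0.74064163]]), 't': array([-0.47794534, -0.27104869,  1.13665892])}
top {'intrinsics': array([[400.2031377 ,   0.        , 247.36827113],
       [  0.        , 400.2031377 , 188.78733909],
       [  0.        ,   0.        ,   1.        ]]), 'k1': -0.1292284742115327, 'R': array([[ 0.0102603 , -0.9997401 ,  0.02035812],
       [-0.98320791, -0.01379609, -0.18196667],
       [ 0.18220024, -0.01814923, -0.98309393]]), 't': array([-3.30795366e-04,  6.26343429e-01,  6.47888603e-01])}
{'t': 0.1, 'qpos': array([ 1.50010200e+00,  3.59298080e-01,  1.11163332e-02, -2.99850192e-04,
       -1.22411779e+00, -2.88102738e-01]), 'joint_velocities': array([-0.00022748, -0.00101493,  0.00281002, -0.00016369,  0.00045402,
        0.00019346]), 'joint_torque': array([-9.45022475e-04, -5.84165347e+01,  2.93754745e+01,  7.01554298e+00,
        1.01949045e-02, -5.81516838e-05]), 'position': array([0.23689639, 0.6315708 , 0.2257142 ]), 'orientation': array([ 7.62459630e-04,  9.83941797e-01, -1.78487968e-01, -5.85936082e-05]), 'ft_force': array([-0.9698501 ,  0.18047529, -0.11016168]), 'torque': array([ 0.02222312, -0.02678789, -0.0069772 ]), 'grip_force': 0.0, 'opening': 0.08762828350354647}
```

View pics/scene0.png

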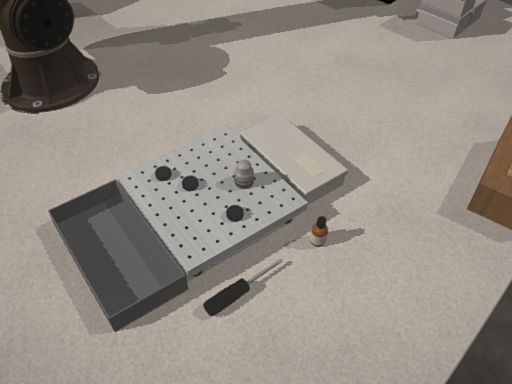

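View pics/top0.png

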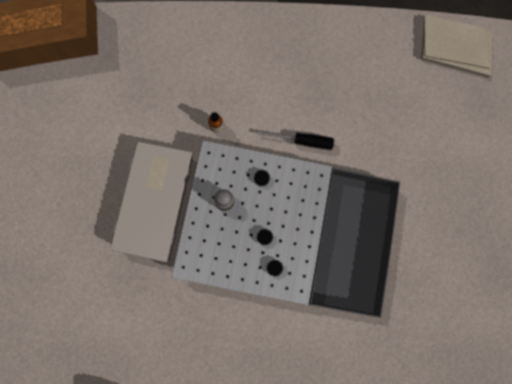

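The scene view shows the caps at about (163,173), (190,184) and (235,213), the objective at (244,175), the tray at lower left and the bottle at (320,232). In the top view the caps are at (262,177), (265,237) and (275,268), and the objective is at (225,200). The board corners there are about (203,143), (330,167), (309,302) and (174,278), with the tray on the -y side.

```bash
cat > h.py <<'E'
from plant import *
import cv2, numpy as np
def ray(n,px):
    c=calibration(n);K=c["intrinsics"]
    d=np.array([c["k1"],0,0,0,0.])
    u=cv2.undistortPoints(np.array([[px]],float),K,d,None,None,None)[0,0]
    R=c["R"];v=R.T@np.r_[u,1];return -R.T@c["t"],v/np.linalg.norm(v)
def plane(n,px,z):
    o,v=ray(n,px);return o+v*(z-o[2])/v[2]
def tri(a,b):
    (o1,v1),(o2,v2)=ray("scene",a),ray("top",b)
    s=np.linalg.lstsq(np.c_[v1,-v2],o2-o1,rcond=None)[0]
    p,q=o1+s[0]*v1,o2+s[1]*v2;return (p+q)/2,np.linalg.norm(p-q)
def blob(img,px,r=13,th=45):
    g=cv2.cvtColor(img,cv2.COLOR_RGB2GRAY);x,y=px
    m=(g[y-r:y+r+1,x-r:x+r+1]<th).astype(np.uint8)
    n,l,st,ce=cv2.connectedComponentsWithStats(m)
    i=1+np.argmax(st[1:,4]);return ce[i]+[x-r,y-r],st[i,4]
E
python3 - <<'E'
from h import *
np.set_printoptions(precision=4,suppress=True)
S=cv2.imread("pics/scene0.png")[:,:,::-1].copy();T=cv2.imread("pics/top0.png")[:,:,::-1].copy()
for a,b in [((235,213),(262,177)),((190,184),(265,237)),((163,173),(275,268))]:
    pa,na=blob(S,a);pb,nb=blob(T,b);p,e=tri(pa,pb)
    print(pa,na,pb,nb,"tri",p,e,"top@62",plane("top",pb,.061),"scene@",plane("scene",pa,.058))
print("corner tri",tri((306,204),(203,143)),tri((192,262),(330,167)),tri((121,178),(309,302)),tri((228,130),(174,278)))
c=np.array([plane("top",p,.05) for p in [(203,143),(330,167),(309,302),(174,278)]])
print(c,c.mean(0));print([np.linalg.norm(c[i]-c[i-1]) for i in range(4)],[np.degrees(np.arctan2(*(c[i]-c[i-1])[1::-1])) for i in range(4)])
print("obj tri top",tri((245,163),(225,199)),plane("top",(225,199),.098))
print("bottle",tri((321,221),(214,117)), "driver",plane("top",(315,140),.01))
for n,i,xy in(("tS",S,None),("tT",T,None)):
    cr=i[110:310,100:340] if n=="tT" else i[110:290,100:340]
    cv2.imwrite(f"pics/{n}.png",cv2.resize(cr,None,fx=3,fy=3,interpolation=2)[:,:,::-1])
E
```

```text
[234.9032 217.9032] 31 [261.2312 177.5376] 173 tri [ 0.6495 -0.0179  0.0451] 0.00044100021176216345 top@62 [ 0.6462 -0.0169  0.061 ] scene@ [ 0.6568 -0.0255  0.058 ]
[189.     188.5455] 11 [264.1397 236.5307] 179 tri [ 0.543  -0.0244  0.0426] 0.0022182248634024914 top@62 [ 0.5425 -0.0224  0.061 ] scene@ [ 0.5539 -0.0339  0.058 ]
[164.1176 177.8235] 17 [274.0934 267.522 ] 182 tri [ 0.4903 -0.0403  0.0437] 0.002036894324408747 top@62 [ 0.4899 -0.0396  0.061 ] scene@ [ 0.5029 -0.0473  0.058 ]
corner tri (array([0.7142, 0.0901, 0.0423]), np.float64(0.001288327752022113)) (array([ 0.6697, -0.1369,  0.0615]), np.float64(0.00799579244958926)) (array([ 0.4333, -0.0982,  0.0457]), np.float64(0.008589909835140642)) (array([0.4716, 0.1374, 0.0359]), np.float64(0.008093966701689138))
[[ 0.7114  0.0888  0.05  ]
 [ 0.6701 -0.1427  0.05  ]
 [ 0.4311 -0.101   0.05  ]
 [ 0.4696  0.1319  0.05  ]] [ 0.5705 -0.0057  0.05  ]
[np.float64(0.2455872616590313), np.float64(0.23523658497826333), np.float64(0.24262959140990747), np.float64(0.23606944605745378)] [np.float64(-10.106942920519492), np.float64(-100.11187136319091), np.float64(170.08541384369457), np.float64(80.6063444984315)]
obj tri top (array([0.6041, 0.0478, 0.0952]), np.float64(0.007704209256105602)) [0.6011 0.0448 0.098 ]
bottle (array([0.7607, 0.0702, 0.0535]), np.float64(0.0006630102159673719)) driver [ 0.7334 -0.1242  0.01  ]
```

View pics/tT.png

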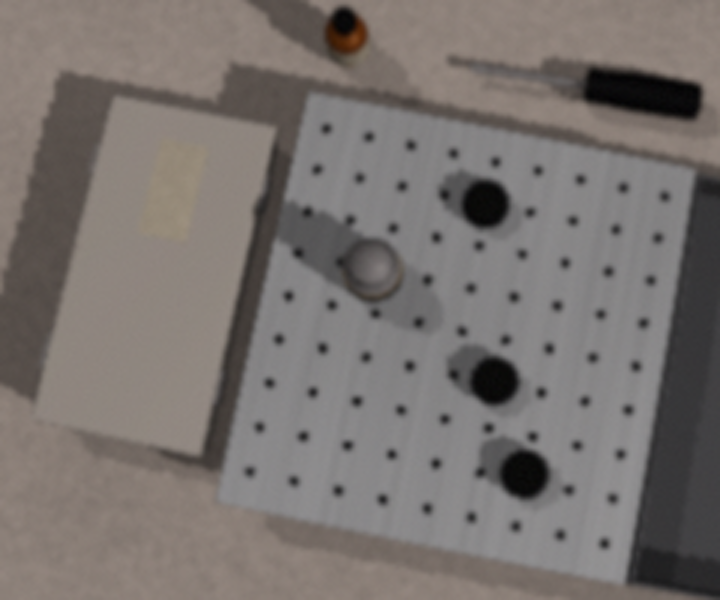

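The top crop shows the board turned about -10°, with the tray at own -y. All three caps have a clear lane to it, and the objective lies behind the lanes. I'll close the fingers and turn the tool so its x runs along the sweep, then remeasure the caps more closely.

Emit:
arm_command([
  {"delta_pos": [0,0,0],"angular": [0,0,0.1386],"fingers": 0},
  {"delta_pos": [0,0,0],"angular": [0,0,0.1386],"fingers": 0},
  {"delta_pos": [0,0,0],"angular": [0,0,0.1386],"fingers": 0},
  {"delta_pos": [0,0,0],"angular": [0,0,0.1386],"fingers": 0},
  {"delta_pos": [0,0,0],"angular": [0,0,0.1386],"fingers": 0},
  {"delta_pos": [0,0,0],"angular": [0,0,0.1386],"fingers": 0},
  {"delta_pos": [0,0,0],"angular": [0,0,0.1386],"fingers": 0},
  {"delta_pos": [0,0,0],"angular": [0,0,0.1386],"fingers": 0},
  {"delta_pos": [0,0,0],"angular": [0,0,0.1386],"fingers": 0},
  {"delta_pos": [0,0,0],"angular": [0,0,0.1386],"fingers": 0},
  {"delta_pos": [0,0,0],"angular": [0,0,0],"fingers": 0},
])

```text
t: 1.2
position: [0.2369, 0.6317, 0.226]
orientation: [-0.0, -0.642, 0.767, -0.0]
ft_force: [-0.2, -0.0, -0.6]
opening: 0.0047
grip_force: 0.0
```

```bash
cat >> h.py <<'E'
from scipy.spatial.transform import Rotation as Ro
C=np.array([.5705,-.0057]);A=np.radians(-10)
bx=np.array([np.cos(A),np.sin(A)]);by=np.array([-np.sin(A),np.cos(A)])
def board(p): return np.array([(p[:2]-C)@bx,(p[:2]-C)@by])
def togo(x,y,z):
    s=observe();R=Ro.from_quat(s["orientation"],scalar_first=True)
    w=np.r_[C+x*bx+y*by,z]; return R.inv().apply(w-s["position"])
E
python3 - <<'E'
from h import *
np.set_printoptions(precision=4,suppress=True)
S=cv2.imread("pics/scene0.png")[:,:,::-1].copy();T=cv2.imread("pics/top0.png")[:,:,::-1].copy()
for a,b in [((235,213),(262,177)),((190,184),(265,237)),((163,173),(275,268))]:
    pa,na=blob(S,a,th=70);pb,nb=blob(T,b);p,e=tri(pa,pb);print(pa,na,"tri",p,e,board(p),board(plane("top",pb,.061)))
s=observe();R=Ro.from_quat(s["orientation"],scalar_first=True).as_matrix()
print(s["t"],s["position"],np.degrees(np.arctan2(R[1,0],R[0,0])),R[:,2],s["opening"],s["qpos"])
print("togo",togo(.0775,.038,.10))
E
```

```text
[234.4884 213.0884] 215 tri [ 0.6475 -0.0172  0.0553] 0.00014946528645399268 [0.0778 0.0021] [0.0765 0.0021]
[189.7436 183.0359] 195 tri [ 0.5429 -0.0227  0.0552] 7.145391302563793e-05 [-0.0242 -0.0215] [-0.0247 -0.0213]
[162.9091 173.3295] 176 tri [ 0.4899 -0.04    0.0548] 0.0003719418272480804 [-0.0734 -0.0478] [-0.0735 -0.0474]
1.2 [0.2369 0.6317 0.226 ] -100.09268649320093 [-0.0003 -0.0009 -1.    ] 0.004721733773014659 [ 1.5001  0.3591  0.0114 -0.0002 -1.2241 -1.6762]
togo [ 0.5309 -0.5175  0.1265]
```

The caps triangulate to mid-height 55 mm, which fits 50 to 62 mm, with ray gaps under 0.4 mm. Next I move over to the start of cap1's sweep.

Emit:
arm_command([
  {"delta_pos": [0.0295,-0.0288,0],"fingers": 0},
  {"delta_pos": [0.0295,-0.0288,0],"fingers": 0},
  {"delta_pos": [0.0295,-0.0288,0],"fingers": 0},
  {"delta_pos": [0.0295,-0.0288,0],"fingers": 0},
  {"delta_pos": [0.0295,-0.0288,0],"fingers": 0},
  {"delta_pos": [0.0295,-0.0288,0],"fingers": 0},
  {"delta_pos": [0.0295,-0.0288,0],"fingers": 0},
  {"delta_pos": [0.0295,-0.0288,0],"fingers": 0},
  {"delta_pos": [0.0295,-0.0288,0],"fingers": 0},
  {"delta_pos": [0.0295,-0.0288,0],"fingers": 0},
  {"delta_pos": [0.0295,-0.0288,0],"fingers": 0},
  {"delta_pos": [0.0295,-0.0288,0],"fingers": 0},
])

```text
invalid input at $.steps[0]: expected keys delta_pos, angular, fingers
```

Emit:
arm_command([
  {"delta_pos": [0.0295,-0.0288,0],"fingers": 0},
  {"delta_pos": [0.0295,-0.0288,0],"fingers": 0},
  {"delta_pos": [0.0295,-0.0288,0],"fingers": 0},
  {"delta_pos": [0.0295,-0.0288,0],"fingers": 0},
  {"delta_pos": [0.0295,-0.0288,0],"fingers": 0},
  {"delta_pos": [0.0295,-0.0288,0],"fingers": 0},
  {"delta_pos": [0,0,0.03],"fingers": 0},
  {"delta_pos": [0,0,0.03],"fingers": 0},
  {"delta_pos": [0,0,0.03],"fingers": 0},
  {"delta_pos": [0,0,0.03],"fingers": 0},
  {"delta_pos": [0,0,0],"fingers": 0},
  {"delta_pos": [0,0,0],"fingers": 0},
])

```text
invalid input at $.steps[0]: expected keys delta_pos, angular, fingers
```

Run:
```python
from h import *
np.set_printoptions(precision=4,suppress=True)
s=observe();print(s["t"],s["position"],board(s["position"]),s["opening"],s["ft_force"],"togo",togo(.0775,.038,.054))
R=Ro.from_quat(s["orientation"],scalar_first=True).as_matrix();print(np.degrees(np.arctan2(R[1,0],R[0,0])))
a,b=grab_frame("scene"),grab_frame("top")
cv2.imwrite("pics/m1.png",np.hstack([cv2.resize(a[90:340,40:350],None,fx=1.28,fy=1.28),cv2.resize(b[110:330,100:410],None,fx=1.28,fy=1.28,)][:1]+[cv2.resize(b[90:340,100:410],None,fx=1.28,fy=1.28)])[:,:,::-1])
```

```text
1.2 [0.2369 0.6317 0.226 ] [-0.4392  0.5698] 0.004721733773014659 [-0.2334 -0.0429 -0.648 ] togo [ 0.5308 -0.5175  0.1725]
-100.09268649320093
```

View pics/m1.png

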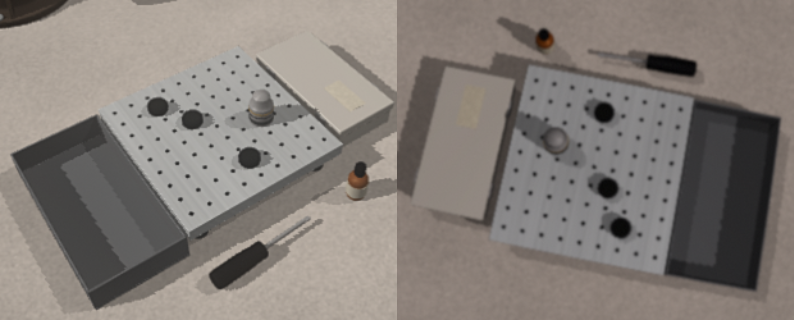

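The picture is unchanged: both moves were refused because the "angular" key was missing, so nothing moved. I'll resend them with all the keys.

Emit:
arm_command([
  {"delta_pos": [0.0295,-0.0288,0],"angular": [0,0,0],"fingers": 0},
  {"delta_pos": [0.0295,-0.0288,0],"angular": [0,0,0],"fingers": 0},
  {"delta_pos": [0.0295,-0.0288,0],"angular": [0,0,0],"fingers": 0},
  {"delta_pos": [0.0295,-0.0288,0],"angular": [0,0,0],"fingers": 0},
  {"delta_pos": [0.0295,-0.0288,0],"angular": [0,0,0],"fingers": 0},
  {"delta_pos": [0.0295,-0.0288,0],"angular": [0,0,0],"fingers": 0},
  {"delta_pos": [0.0295,-0.0288,0],"angular": [0,0,0],"fingers": 0},
  {"delta_pos": [0.0295,-0.0288,0],"angular": [0,0,0],"fingers": 0},
  {"delta_pos": [0.0295,-0.0288,0],"angular": [0,0,0],"fingers": 0},
  {"delta_pos": [0.0295,-0.0288,0],"angular": [0,0,0],"fingers": 0},
  {"delta_pos": [0.0295,-0.0288,0],"angular": [0,0,0],"fingers": 0},
  {"delta_pos": [0.0295,-0.0288,0],"angular": [0,0,0],"fingers": 0},
])

```text
t: 2.5
position: [0.5168, 0.222, 0.2268]
orientation: [0.0, -0.645, 0.765, 0.0]
ft_force: [0.2, 1.2, -0.6]
opening: 0.0003
grip_force: 0.0
```

Emit:
arm_command([
  {"delta_pos": [0.0295,-0.0288,0],"angular": [0,0,0],"fingers": 0},
  {"delta_pos": [0.0295,-0.0288,0],"angular": [0,0,0],"fingers": 0},
  {"delta_pos": [0.0295,-0.0288,0],"angular": [0,0,0],"fingers": 0},
  {"delta_pos": [0.0295,-0.0288,0],"angular": [0,0,0],"fingers": 0},
  {"delta_pos": [0.0295,-0.0288,0],"angular": [0,0,0],"fingers": 0},
  {"delta_pos": [0.0295,-0.0288,0],"angular": [0,0,0],"fingers": 0},
  {"delta_pos": [0,0,0.03],"angular": [0,0,0],"fingers": 0},
  {"delta_pos": [0,0,0.03],"angular": [0,0,0],"fingers": 0},
  {"delta_pos": [0,0,0.03],"angular": [0,0,0],"fingers": 0},
  {"delta_pos": [0,0,0.03],"angular": [0,0,0],"fingers": 0},
  {"delta_pos": [0,0,0],"angular": [0,0,0],"fingers": 0},
  {"delta_pos": [0,0,0],"angular": [0,0,0],"fingers": 0},
])

```text
t: 3.7
position: [0.6558, 0.0191, 0.1069]
orientation: [-0.001, -0.644, 0.765, -0.0]
ft_force: [0.6, 0.4, 1.1]
opening: 0.0009
grip_force: 0.0
```

```bash
cat >> h.py <<'E'
def shot(name):
    a,b=grab_frame("scene"),grab_frame("top")
    f=lambda i:cv2.resize(i,None,fx=1.28,fy=1.28)
    cv2.imwrite(name,np.hstack([f(a[90:340,40:350]),f(b[90:340,100:410])])[:,:,::-1])
def where(*t):
    s=observe();R=Ro.from_quat(s["orientation"],scalar_first=True).as_matrix()
    print(s["t"],s["position"].round(4),"board",board(s["position"]).round(4),s["opening"],s["ft_force"].round(2),
     "yaw",np.degrees(np.arctan2(R[1,0],R[0,0])).round(2),"togo",togo(*t).round(4))
E
python3 - <<'E'
from h import *
where(.0775,.038,.054); shot("pics/m2.png")
E
```

```text
3.7 [0.6558 0.0191 0.1069] board [0.0797 0.0393] 0.0008736462290618125 [0.65 0.38 1.06] yaw -99.84 togo [0.0012 0.0022 0.0529]
```

View pics/m2.png

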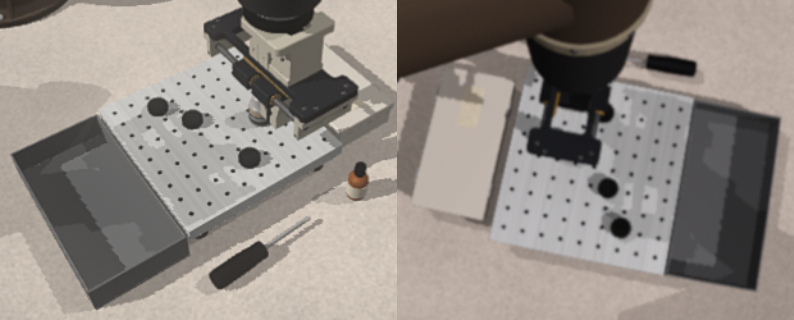

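The fingers are closed beside the objective and behind cap1, with caps 2 and 3 untouched at (608,187) and (620,227). I'll descend and sweep cap1.

Emit:
arm_command([
  {"delta_pos": [0.001,0.002,0.02],"angular": [0,0,0],"fingers": 0},
  {"delta_pos": [0,0,0.02],"angular": [0,0,0],"fingers": 0},
  {"delta_pos": [0,0,0.012],"angular": [0,0,0],"fingers": 0},
  {"delta_pos": [0,0,0],"angular": [0,0,0],"fingers": 0},
  {"delta_pos": [0,0,0],"angular": [0,0,0],"fingers": 0},
])

```text
t: 4.3
position: [0.6543, 0.0188, 0.0557]
orientation: [0.001, -0.643, 0.766, -0.0]
ft_force: [1.1, -0.2, -0.5]
opening: 0.0002
grip_force: 0.0
```

Emit:
arm_command([
  {"delta_pos": [0.01,0,0],"angular": [0,0,0],"fingers": 0},
  {"delta_pos": [0.015,0,0],"angular": [0,0,0],"fingers": 0},
  {"delta_pos": [0.015,0,0],"angular": [0,0,0],"fingers": 0},
  {"delta_pos": [0.015,0,0],"angular": [0,0,0],"fingers": 0},
  {"delta_pos": [0.015,0,0],"angular": [0,0,0],"fingers": 0},
  {"delta_pos": [0.015,0,0],"angular": [0,0,0],"fingers": 0},
])

```text
t: 4.9
position: [0.6385, -0.0668, 0.0547]
orientation: [0.0, -0.643, 0.766, -0.0]
ft_force: [0.1, 0.8, 0.2]
opening: 0.0001
grip_force: 0.1
```

Run:
```python
from h import *
where(.0775,-.1425,.054); shot("pics/m3.png")
```

```text
4.9 [ 0.6385 -0.0668  0.0547] board [ 0.0776 -0.0484] 0.00010146256922758545 [0.06 0.82 0.21] yaw -100.0 togo [0.0941 0.0001 0.0007]
```

View pics/m3.png

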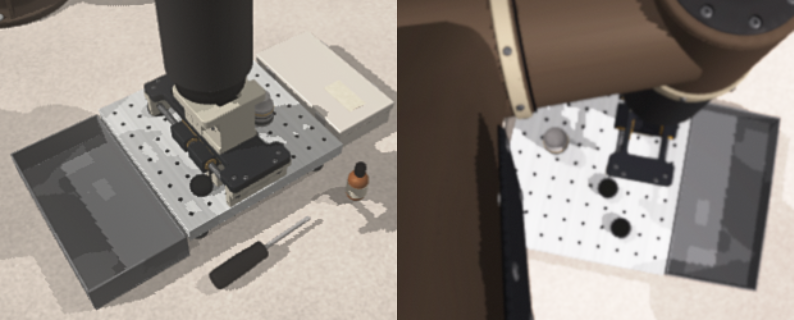

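Cap1, at (202,185) in the scene half, is running ahead of the fingers as planned, and the objective stands at (263,112). I'll carry on over the edge, then lift and go back for cap2.

Emit:
arm_command([
  {"delta_pos": [0.015,0,0],"angular": [0,0,0],"fingers": 0},
  {"delta_pos": [0.015,0,0],"angular": [0,0,0],"fingers": 0},
  {"delta_pos": [0.015,0,0],"angular": [0,0,0],"fingers": 0},
  {"delta_pos": [0.015,0,0],"angular": [0,0,0],"fingers": 0},
  {"delta_pos": [0.015,0,0],"angular": [0,0,0],"fingers": 0},
  {"delta_pos": [0.015,0,0],"angular": [0,0,0],"fingers": 0},
  {"delta_pos": [0.005,0,0],"angular": [0,0,0],"fingers": 0},
  {"delta_pos": [0,0,0],"angular": [0,0,0],"fingers": 0},
  {"delta_pos": [0,0,0],"angular": [0,0,0],"fingers": 0},
  {"delta_pos": [0,0,-0.02],"angular": [0,0,0],"fingers": 0},
  {"delta_pos": [0,0,-0.02],"angular": [0,0,0],"fingers": 0},
  {"delta_pos": [0,0,0],"angular": [0,0,0],"fingers": 0},
])

```text
t: 6.2
position: [0.6245, -0.1581, 0.0976]
orientation: [0.002, -0.644, 0.765, -0.002]
ft_force: [0.5, 0.4, 1.2]
opening: 0.0007
grip_force: 0.0
```

Run:
```python
from h import *
where(-.025,.015,.092); shot("pics/m4.png")
```

```text
6.2 [ 0.6245 -0.1581  0.0976] board [ 0.0797 -0.1407] 0.0007159483092398274 [0.48 0.42 1.23] yaw -99.87 togo [-0.1559  0.1043  0.0052]
```

View pics/m4.png

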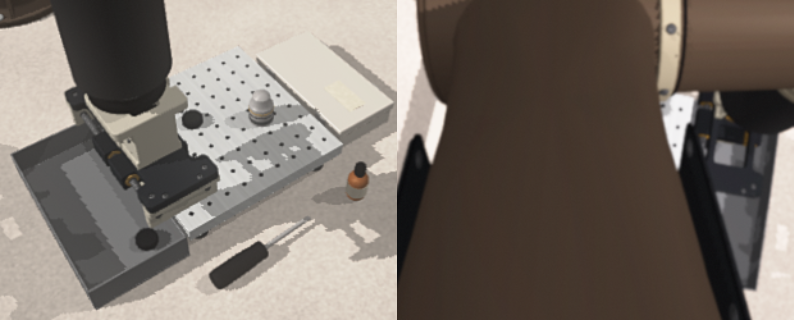

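Cap1 lies in the tray at (147,238), cap2 is still at (192,119), and the objective and bottle stand where they were. Now cap2.

Emit:
arm_command([
  {"delta_pos": [-0.026,0.0174,0],"angular": [0,0,0],"fingers": 0},
  {"delta_pos": [-0.026,0.0174,0],"angular": [0,0,0],"fingers": 0},
  {"delta_pos": [-0.026,0.0174,0],"angular": [0,0,0],"fingers": 0},
  {"delta_pos": [-0.026,0.0174,0],"angular": [0,0,0],"fingers": 0},
  {"delta_pos": [-0.026,0.0174,0],"angular": [0,0,0],"fingers": 0},
  {"delta_pos": [-0.026,0.0174,0],"angular": [0,0,0],"fingers": 0},
  {"delta_pos": [0,0,0],"angular": [0,0,0],"fingers": 0},
  {"delta_pos": [0,0,0],"angular": [0,0,0],"fingers": 0},
  {"delta_pos": [0,0,0],"angular": [0,0,0],"fingers": 0},
])

```text
t: 7.2
position: [0.5465, 0.0128, 0.0941]
orientation: [-0.0, -0.643, 0.766, 0.0]
ft_force: [0.9, -0.3, -0.1]
opening: 0.0003
grip_force: 0.0
```

Run:
```python
from h import *
where(-.025,.015,.054)
```

```text
7.2 [0.5465 0.0128 0.0941] board [-0.0268  0.0141] 0.00025731298983686015 [ 0.88 -0.27 -0.06] yaw -99.96 togo [-0.0009 -0.0019  0.0401]
```

Emit:
arm_command([
  {"delta_pos": [0,-0.001,0.02],"angular": [0,0,0],"fingers": 0},
  {"delta_pos": [0,0,0.015],"angular": [0,0,0],"fingers": 0},
  {"delta_pos": [0,0,0.005],"angular": [0,0,0],"fingers": 0},
  {"delta_pos": [0,0,0],"angular": [0,0,0],"fingers": 0},
  {"delta_pos": [0,0,0],"angular": [0,0,0],"fingers": 0},
  {"delta_pos": [0.01,0,0],"angular": [0,0,0],"fingers": 0},
  {"delta_pos": [0.013,0,0],"angular": [0,0,0],"fingers": 0},
  {"delta_pos": [0.015,0,0],"angular": [0,0,0],"fingers": 0},
  {"delta_pos": [0.015,0,0],"angular": [0,0,0],"fingers": 0},
  {"delta_pos": [0.015,0,0],"angular": [0,0,0],"fingers": 0},
  {"delta_pos": [0.015,0,0],"angular": [0,0,0],"fingers": 0},
])

```text
t: 8.3
position: [0.5328, -0.0704, 0.0547]
orientation: [0.0, -0.643, 0.766, -0.0]
ft_force: [0.5, 0.5, -0.0]
opening: 0.0007
grip_force: 0.1
```

Emit:
arm_command([
  {"delta_pos": [0.015,0,0],"angular": [0,0,0],"fingers": 0},
  {"delta_pos": [0.015,0,0],"angular": [0,0,0],"fingers": 0},
  {"delta_pos": [0.015,0,0],"angular": [0,0,0],"fingers": 0},
  {"delta_pos": [0.015,0,0],"angular": [0,0,0],"fingers": 0},
  {"delta_pos": [0.015,0,0],"angular": [0,0,0],"fingers": 0},
  {"delta_pos": [0,0,0],"angular": [0,0,0],"fingers": 0},
  {"delta_pos": [0,0,0],"angular": [0,0,0],"fingers": 0},
  {"delta_pos": [0,0,-0.02],"angular": [0,0,0],"fingers": 0},
  {"delta_pos": [0,0,-0.02],"angular": [0,0,0],"fingers": 0},
  {"delta_pos": [0,0,0],"angular": [0,0,0],"fingers": 0},
])

```text
t: 9.3
position: [0.5222, -0.1424, 0.0971]
orientation: [0.002, -0.643, 0.765, -0.002]
ft_force: [1.1, -0.6, -0.8]
opening: 0.0003
grip_force: 0.0
```

Run:
```python
from h import *
where(-.0735,-.011,.092); shot("pics/m5.png")
```

```text
9.3 [ 0.5222 -0.1424  0.0971] board [-0.0238 -0.143 ] 0.00028580310862847357 [ 1.1  -0.57 -0.78] yaw -99.89 togo [-0.1321  0.0494  0.005 ]
```

View pics/m5.png

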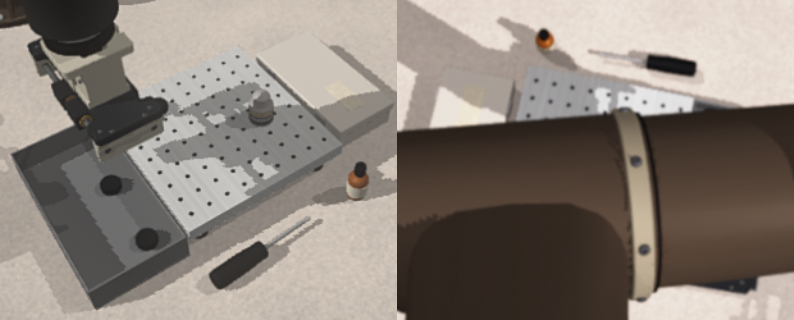

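Two caps are now in the tray, at (111,185) and (147,238), and the objective, bottle and driver haven't moved. Now cap3.

Emit:
arm_command([
  {"delta_pos": [-0.022,0.0082,0],"angular": [0,0,0],"fingers": 0},
  {"delta_pos": [-0.022,0.0082,0],"angular": [0,0,0],"fingers": 0},
  {"delta_pos": [-0.022,0.0082,0],"angular": [0,0,0],"fingers": 0},
  {"delta_pos": [-0.022,0.0082,0],"angular": [0,0,0],"fingers": 0},
  {"delta_pos": [-0.022,0.0082,0],"angular": [0,0,0],"fingers": 0},
  {"delta_pos": [-0.022,0.0082,0],"angular": [0,0,0],"fingers": 0},
  {"delta_pos": [0,0,0],"angular": [0,0,0],"fingers": 0},
  {"delta_pos": [0,0,0],"angular": [0,0,0],"fingers": 0},
  {"delta_pos": [0,0,0],"angular": [0,0,0],"fingers": 0},
])

```text
t: 10.3
position: [0.4943, -0.0045, 0.0941]
orientation: [-0.0, -0.643, 0.766, 0.0]
ft_force: [-0.1, -0.4, -1.2]
opening: 0.0004
grip_force: 0.0
```

Run:
```python
from h import *
where(-.0735,-.011,.054)
```

```text
10.3 [ 0.4943 -0.0045  0.0941] board [-0.0752 -0.0121] 0.00036598123449396687 [-0.14 -0.36 -1.23] yaw -99.97 togo [-0.0011 -0.0018  0.0401]
```

Emit:
arm_command([
  {"delta_pos": [0,-0.001,0.02],"angular": [0,0,0],"fingers": 0},
  {"delta_pos": [0,0,0.015],"angular": [0,0,0],"fingers": 0},
  {"delta_pos": [0,0,0.005],"angular": [0,0,0],"fingers": 0},
  {"delta_pos": [0,0,0],"angular": [0,0,0],"fingers": 0},
  {"delta_pos": [0,0,0],"angular": [0,0,0],"fingers": 0},
  {"delta_pos": [0.01,0,0],"angular": [0,0,0],"fingers": 0},
  {"delta_pos": [0.013,0,0],"angular": [0,0,0],"fingers": 0},
  {"delta_pos": [0.015,0,0],"angular": [0,0,0],"fingers": 0},
  {"delta_pos": [0.015,0,0],"angular": [0,0,0],"fingers": 0},
  {"delta_pos": [0.015,0,0],"angular": [0,0,0],"fingers": 0},
  {"delta_pos": [0.015,0,0],"angular": [0,0,0],"fingers": 0},
])

```text
t: 11.4
position: [0.4807, -0.0878, 0.0547]
orientation: [0.0, -0.643, 0.766, -0.0]
ft_force: [0.0, -0.3, 0.6]
opening: 0.0004
grip_force: 0.0
```

Emit:
arm_command([
  {"delta_pos": [0.015,0,0],"angular": [0,0,0],"fingers": 0},
  {"delta_pos": [0.015,0,0],"angular": [0,0,0],"fingers": 0},
  {"delta_pos": [0.015,0,0],"angular": [0,0,0],"fingers": 0},
  {"delta_pos": [0.003,0,0],"angular": [0,0,0],"fingers": 0},
  {"delta_pos": [0,0,0],"angular": [0,0,0],"fingers": 0},
  {"delta_pos": [0,0,0],"angular": [0,0,0],"fingers": 0},
  {"delta_pos": [0,0,-0.03],"angular": [0,0,0],"fingers": 0},
  {"delta_pos": [0,0,-0.03],"angular": [0,0,0],"fingers": 0},
  {"delta_pos": [0,0,-0.04],"angular": [0,0,0],"fingers": 0},
  {"delta_pos": [0,0,-0.04],"angular": [0,0,0],"fingers": 0},
  {"delta_pos": [0,0,0],"angular": [0,0,0],"fingers": 0},
  {"delta_pos": [0,0,0],"angular": [0,0,0],"fingers": 0},
])

```text
t: 12.6
position: [0.4734, -0.1328, 0.1955]
orientation: [0.001, -0.643, 0.766, -0.001]
ft_force: [-1.0, -0.2, -0.7]
opening: 0.0003
grip_force: 0.0
```

Run:
```python
from h import *
where(-.0735,-.1425,.2); shot("pics/m6.png")
```

```text
12.6 [ 0.4734 -0.1328  0.1955] board [-0.0735 -0.142 ] 0.0002620604964691818 [-1.03 -0.19 -0.73] yaw -99.93 togo [ 0.0005 -0.0001 -0.0045]
```

View pics/m6.png

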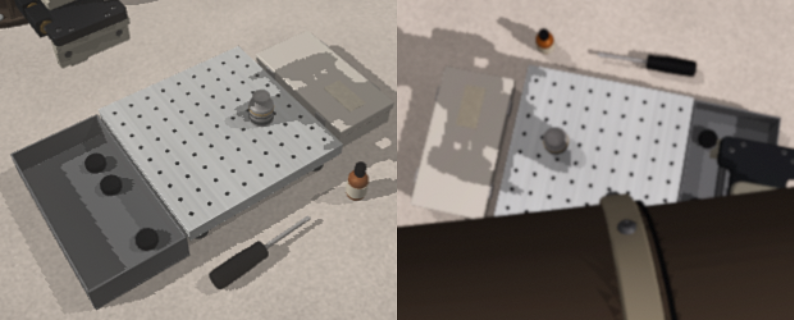

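All three caps lie flat in the tray, at (95,162), (111,185) and (147,238). The board is clear except for the objective, which stands where it did, as do the bottle and driver, and the arm is clear of everything. I'm handing in.

```bash
python3 -c "
from plant import *
print(job_done())"
```

```text
the job is handed in; nothing more can be done
None
```

I swept all three caps into the catch tray at about 12.6 s of the 51 s allowed, and the final picture shows the objective, oil bottle and screwdriver where they started; the job is handed in, but no verdict came back.

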